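Take the dial padlock off the sample chest

ROBOT

A 6-joint arm with a two-finger parallel gripper is mounted at the origin on the work surface. World frame = base frame: x ahead of the robot, y to its left, z up, the work surface at z = 0. Lengths are in m, angles in rad, forces in N, time in s.
With the tool pointing down it reaches from about 0.35 to 0.8 m from the base axis. Payload 7.3 kg.
Tool frame: the origin (TCP) lies midway between the tips of the shut fingers; the grasp point (between the pads) lies 19 mm behind it; z points along the fingers, y is the line along which they close (so a half turn about z gives the same grasp; the last joint's range is limited). The gripper opens to 85 mm and grips with 20 to 120 N. Pads are 22 mm wide; open, the fingers measure 114 mm over their backs; the gripper's body (76 mm by 85 mm) begins 54 mm behind the grasp point. The pads swing forward as they close: fully open they stand 13 mm farther back than shut.
Start: joints at [1.011, 0.342, 1.524, -0, 1.275, -0.146], TCP at [0.211, 0.481, 0.231] pointing down, gripper open.
Joint ranges: [-2.53, 2.53], [-0.77, 2.02], [0.04, 2.7], [-1, 4.14], [0.28, 2.66], [-3.11, 3.11]. Speed limits (rad/s): [2.57, 2.57, 3.14, 3.14, 3.14, 3.14].

INTERFACE

Orientations are given as [roll, pitch, yaw] about the fixed x, y, z axes, in that order (R = Rz(yaw) Ry(pitch) Rx(roll)).
In Python, from cell import manip, eyes gives the robot as it stands.
- The arm moves only by the tool play_rows, never from a script. Its argument "increments" is a list of rows, each an object with "gripper": the finger opening in m, from 0 to 0.0854; "linear": the shift along the world's x, y, z in m, a list of three; "spin": the turn about the world's z in rad. In form: [{"gripper": gripper, "linear": [x, y, z], "spin": spin}, ...]. A call has 1 to 20 rows; each row is the pose to reach, as a shift and turn from the pose commanded when the call began; what a row does not reach only later rows make up. A row lasts 1/10 s, in which the tool goes at most 50 mm and 8.59 degrees, less where a joint would pass 70% of its speed; a pose out of reach is approached as far as the arm can. A call with a gripper value outside its range is refused whole. The fingers move at their own pace and stop on an object; "squeeze" is the grip in N (left out, the last holds). Time passes only in rows, so rows that repeat a pose let the fingers close. It gives the time, the measured TCP pose, the force, the opening and the grip force at its end, in the units of the state.
- manip.read_state(): the state, without advancing time (a new reading comes with each control period).
- eyes.capture(name): name is "side" or "top"; returns a dict with "pixels" (400x640x3 uint8, red, green, blue), "vfov" (degrees; the focal length in pixels is half the picture's height over the tangent of half this angle, whatever the lens; pixels are square), "cx", "cy" (the principal point, pixels), "origin" and "rotation" of the camera in the world. Camera axes: x right, y up, looking along -z (the intrinsics and any distortion apply to the point x, -y, -z); pixel columns grow to the right and rows downward; lengths in m; the calibration is good to about 2 mm. A picture is of the moment at which its call begins. There is no depth.
- manip.close_job(): hands the job in; it is judged then, once.
The state is a dict: "time_s": time; "q": joint angles; "joint_vel": joint speeds; "tau": joint torques, N m; "ee_pos": TCP position; "orientation": TCP orientation; "force": force on the tool from outside, world axes, zero at the start; "torque": the same for the moment, N m; "width": finger opening in m; "grip_force": force on a finger pad.
Only numpy, scipy, OpenCV 4.12 (cv2) and the standard library are available. Lean on these libraries where they do the work, as an engineer would, in place of code of your own. Each camera call takes 0.05 s, during which the arm holds its last target. There are 200 camera calls.

TASK

The dial padlock on the cellar's sample chest is only day-locked: turn its dial, click by click, until the white line on the dial points at the white mark on the lock case on the shackle side, then pull the lock case straight back from the staple until the shackle has slid fully open. Unhook the open lock from the staple, lift it off and finish while still holding it in the gripper, open and lying level with the dial up, about 15 cm above the chest's lid, and leave the other things where they are.

Things in the scene. Friction and masses are not known exactly. Their poses are not given: they have to be found in the camera images.
- lock_center (a point): Centre of the case of a dial padlock lying on its back: steel, 52 (x) x 50 (y) x 26 mm (z), 0.3 to 0.6 kg. z up through the dial; +x to the shackle, a U of 8 mm bar half-way up the case: toe leg at y = +17 (through the staple's hole), heel leg at y = -17 mm (beside the staple, stays in the case), bow 35 mm beyond the case when shut. The flat sides at y = +-25 are free to grip.
- knob_grip (a point): On the dial's axis, half-way up its round grip knob (diameter 24, 16 mm high), 26 mm above lock_center. The knob stands on the black dial disc (diameter 42, 5 mm thick, lying on the case), whose face is 8 mm below this point. x axis: along the dial's white line.
- dial_tip (a point): Near the outer end of the white line on the dial's face, 19.5 mm from the dial's axis; turns with the dial (the eleven other ticks, one a click, are short and grey).
- lock_mark (a point): Where dial_tip stands when the lock is set: in front of the small white mark on the case's top face, in the middle of the shackle side.
- dial (a joint): Dial angle in the case, rad, growing anticlockwise seen from above; 0 or a full turn (6.283): line at mark, shackle freed (within about 0.06). Starts 0.9 to 5.38; turns endlessly, either way will do. A spring ball clicks it into 12 notches 0.524 apart, one at 0 (about 0.05 N m). The case can twist a few degrees in the staple as it turns. Off the mark a bolt inside blocks the shackle.
- shackle (a joint): How far the shackle is out of the case, m: 0 shut, 0.016 fully out. It slides straight along the lock's x, does not swing, has no spring and stays where it is (about 4 N of friction). Fully out, the toe's tip stands 13 mm clear of the case. When the case is pulled along -x the bow meets the staple when the gap between case and plate is about 16 to 21 mm and is held there.
- staple_hole (a point): Centre of the 14 mm hole in the chest's staple, an upright steel plate 5 mm thick (x), 30 mm wide, top 14 mm above this point. x: the hole's axis. The case lies on its -x side (gap 4 to 11 mm at the start), the bow on its +x side. With the shackle fully out and the case pushed forward against the plate, the toe's tip stands 8 mm beyond it and the lock lifts straight up.
- chest: Fixed grey sheet-steel chest, 310 x 300 mm, 105 mm high. Origin on the bench under the staple, 135 mm from its front edge; x points to the rear lid. On top: a 4 mm rubber pad under the lock (the lock's underside is at z = 109 mm) and a hasp strap 3 mm thick lying around the staple.
- lock: The padlock of lock_center; the origin is the centre of its underside, 13 mm below lock_center, same axes.
- bottle1: Bystander: dark bottle, diameter 74, 280 mm high, standing on the bench left of the chest; origin under its centre.
- bottle2: Bystander: the same, right of the chest.
- union: Bystander: stainless hose union, diameter 50, 56 mm high, standing on the chest's lid behind the hasp; origin under its centre.
- wrench: Bystander: open-end wrench 190 mm long, lying flat on the bench to the left; origin under its middle.
There are look-alikes about, which are no part of the job. Leave any pink or yellow look-alike of the lock alone.

How it is judged:
On the way, in this order (a step that is already met when the one before it is completed fails the run):
1. The dial's line is brought to the mark (within 2.5 mm) with the shackle still shut (distance between dial_tip and lock_mark below 0.0025 m and value of joint shackle below 0.003 m), for 0.2 s.
2. The shackle is pulled out at least 13 mm of its 16, the lock still down at the staple (value of joint shackle above 0.013 m and height (world z) of lock_center below 0.16 m), for 0.1 s.
At the end, for the whole second after the job is handed in: The lock is held still in the fingers, off the chest, its centre more than 215 mm above the bench (about 95 mm above the lid), within 0.5 rad of level with the dial up, shackle more than 10 mm out; bystanders within 30 mm of where they stood (height (world z) of lock_center above 0.215 m and value of joint shackle above 0.01 m and angle between lock's own z axis and vertical below 0.5 rad and contact force between the fingers and lock above 2 N and contact force between lock and chest below 0.05 N and linear speed of lock below 0.05 m/s and distance of each of bottle1, bottle2, union, wrench from where it was at the start of the episode below 0.03 m); the arm keeps its last pose, push and grip.
It fails at once if A bystander is moved more than 30 mm or tipped (distance of any of bottle1, bottle2, union, wrench from where it was at the start of the episode above 0.03 m or angle between any of bottle1, bottle2, union's own z axis and vertical above 0.5 rad).
It also fails if it takes over 72 s, if anything falls off the work surface, if the arm or the gripper's body presses on something with over 40 N, if the wrist force passes 120 N, or if a joint passes its speed limit or range.

## Working session

There is one attempt and no reset: what is moved stays moved. The work goes in short steps, Python scripts to look and compute and a tool call to move; the robot and the scene stay as the last step left them, time stands still between calls to the robot, and variables do not carry over. Pictures are saved under pics/ and viewed, at most 10 in all, crops included, and the job is handed in when it is done.

Besides the shell and the picture viewer there is one more tool, called after "Request:" as a command line: name --argument value ..., lists and objects as JSON in quotes. play_rows: Moves the arm, as the interface text tells. Its arguments: {"type":"object","properties":{"increments":{"type":"array","items":{"type":"object","properties":{"gripper":{"type":"number"},"linear":{"type":"array","items":{"type":"number"}},"spin":{"type":"number"}}}},"squeeze":{"type":"number"}},"required":["increments"]}

```bash
mkdir -p pics; ls
cat > h.py <<'E'
import numpy as np,cv2
from cell import manip,eyes
def cap(n,save=None):
    c=eyes.capture(n); p=np.asarray(c["pixels"]); c["bgr"]=cv2.cvtColor(p,cv2.COLOR_RGB2BGR)
    if save: cv2.imwrite("pics/"+save,c["bgr"])
    return c
def f(c): return 200/np.tan(np.radians(c["vfov"])/2)
def ray(c,u,v):
    d=np.array([(u-c["cx"])/f(c),-(v-c["cy"])/f(c),-1]); return np.array(c["origin"]),np.array(c["rotation"])@d
def onz(c,u,v,z):
    o,d=ray(c,u,v); return o+d*(z-o[2])/d[2]
def proj(c,p):
    q=np.array(c["rotation"]).T@(np.array(p)-c["origin"]); return c["cx"]+f(c)*q[0]/-q[2], c["cy"]-f(c)*q[1]/-q[2]
E
python3 - <<'E'
from h import *
for n in("top","side"):
    c=cap(n,n+"0.png"); print({k:v for k,v in c.items() if k not in("pixels","bgr")})
a=np.hstack([cv2.imread("pics/top0.png"),cv2.imread("pics/side0.png")])
cv2.imwrite("pics/v.png",np.vstack([a[:,:640],a[:,640:]])[:, :])
print(manip.read_state())
E
```

```text
pics
{'vfov': 45.03768723490156, 'cx': 317.0822388332187, 'cy': 196.40420892688516, 'origin': array([ 0.22330439, -0.00566524,  1.41775658]), 'rotation': array([ 0.22830162, -0.00641149, -1.51041614])}
{'vfov': 47.124686739387286, 'cx': 313.27026035246394, 'cy': 189.18960210599158, 'origin': array([-0.20354161,  1.18792013,  1.0618843 ]), 'rotation': array([ 0.97596406, -0.00739062, -2.60371118])}
{'time_s': 0.1, 'q': array([ 1.01099846e+00,  3.42626863e-01,  1.52492269e+00, -6.36463502e-06,
        1.27537425e+00, -1.45973228e-01]), 'joint_vel': array([ 0.00140912, -0.00236389, -0.00207279, -0.00128243, -0.00244657,
       -0.0006655 ]), 'tau': array([ 1.02962753e-03, -4.34449911e+01, -2.46490359e+01, -1.94203199e-04,
        4.66908590e-03, -3.88574847e-06]), 'ee_pos': array([0.21089041, 0.48039839, 0.23070862]), 'orientation': array([-3.14027478e+00, -1.87601007e-04,  2.72776975e+00]), 'force': array([-0.56657201,  0.60661888,  0.29009859]), 'torque': array([ 0.01363402, -0.05050803,  0.00267547]), 'grip_force': 0.0, 'width': 0.08540027487063016}
```

```bash
sed -i 's/^def cap/from scipy.spatial.transform import Rotation as Ro\ndef cap/; s/c=eyes.capture(n);/c=eyes.capture(n); c["rotation"]=Ro.from_euler("xyz",c["rotation"]).as_matrix();/' h.py
python3 -c "
import cv2,numpy as np
a=cv2.imread('pics/top0.png');b=cv2.imread('pics/side0.png')
cv2.imwrite('pics/v.png',a)"
```

```text
(no output)
```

View pics/top0.png

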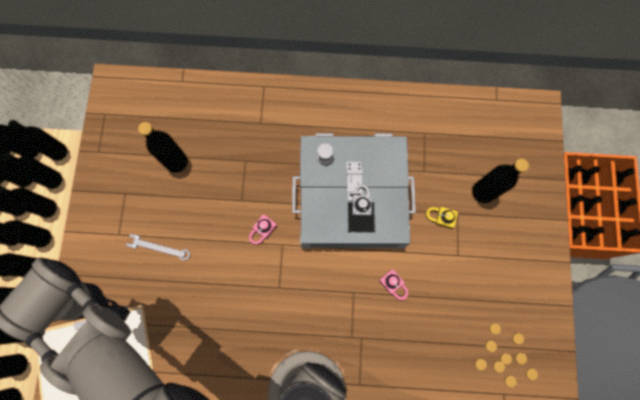

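View pics/side0.png

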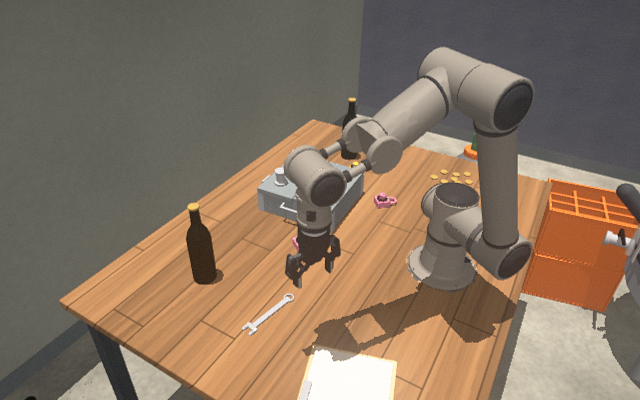

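Top view: the steel lock lies at about (362,204) on the chest's black pad, its bow at (361,190) by the staple. The look-alikes are pink at (263,229) and (394,284) and yellow at (445,216), all on the bench. The steel one at the staple fits the description. I'll check it in an enlarged crop.

Run:
```python
from h import *
fs=[cap("top") for _ in range(6)]
c=fs[0]; m=np.mean([x["bgr"].astype(float) for x in fs],0)
np.save("m0.npy",m)
crop=m[165:245,320:420].astype(np.float32)
cv2.imwrite("pics/crop0.png",np.clip(cv2.resize(crop,(750,600),interpolation=cv2.INTER_CUBIC),0,255))
for u,v in((362,204),(300,136),(407,136),(302,246),(408,246)): print(u,v,onz(c,u,v,.135 if u==362 else .105).round(4))
```

```text
362 204 [ 0.5077 -0.1192  0.135 ]
300 136 [0.7033 0.0642 0.105 ]
407 136 [ 0.7227 -0.2435  0.105 ]
302 246 [0.3871 0.037  0.105 ]
408 246 [ 0.4048 -0.252   0.105 ][ WARN:0@3.501] global loadsave.cpp:1063 imwrite_ Unsupported depth image for selected encoder is fallbacked to CV_8U.
```

View pics/crop0.png

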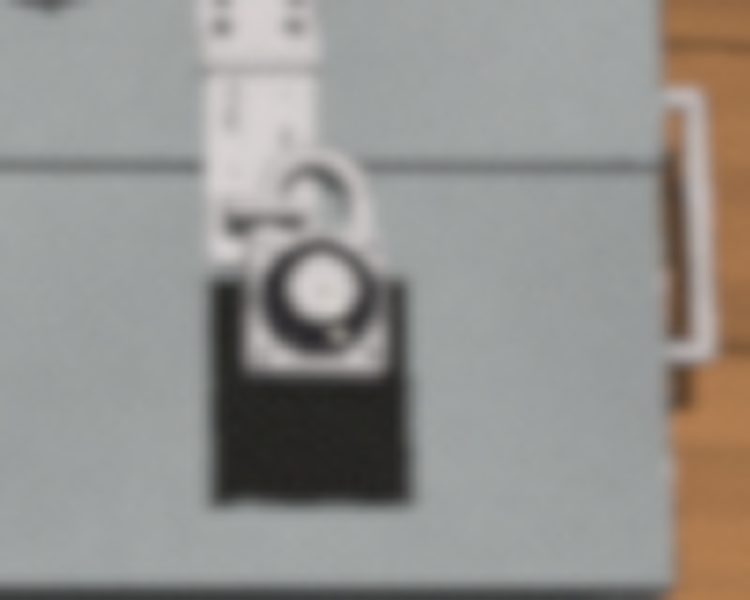

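The crop shows the steel lock with its black dial: knob top at crop (322,288), white line at crop (340,332), toward the robot. The bow goes through the staple at crop (265,218). This is the right lock; now I'll measure it.

```bash
cat > meas.py <<'E'
from h import *
def meas(m,c,ctr,yaw,K=8,save=None,zoff=0):
    # ctr = approx world lock_center xy ; look at patch around
    u,v=proj(c,[*ctr,.140+zoff]); u0,v0=int(u)-20,int(v)-20
    g=cv2.resize(m[v0:v0+40,u0:u0+40].astype(np.float32),None,fx=K,fy=K,interpolation=cv2.INTER_CUBIC)
    px=lambda x,y:((x+.5)/K-.5+u0,(y+.5)/K-.5+v0)
    gray=g.mean(2)
    return g,gray,px
E
python3 - <<'E'
from meas import *
c=cap("top"); m=np.load("m0.npy")
cr=lambda x,y:((x+.5)/7.5-.5+320,(y+.5)/7.5-.5+165)
for n,x,y,z in (("knobtop",322,288,.156),("disc",320,297,.140),("line",340,332,.140),("cornFL",250,374,.135),("cornFR",388,375,.135),("cornRL",250,238,.135),("cornRR",385,238,.135),("bowtop",325,153,.126),("stapleL",228,222,.136),("stapleR",302,216,.136)):
    print(n,onz(c,*cr(x,y),z).round(4))
# disc fit
g,gray,px=meas(m,c,(.508,-.119),0)
d=(gray<110).astype(np.uint8)
n,l,st,ce=cv2.connectedComponentsWithStats(d)
d2=None
P=onz(c,*cr(320,297),.140)
# polar sampling on disc plane
for ctr in (P,):
  best=[]
  for r in (.014,.0165,.0185):
    vals=[]
    for a in range(0,360,10):
        q=ctr+[r*np.cos(np.radians(a)),r*np.sin(np.radians(a)),0]
        uu,vv=proj(c,q); vals.append(cv2.getRectSubPix(m.mean(2).astype(np.float32),(1,1),(uu,vv))[0,0])
    print(r,np.round(vals).astype(int))
E
```

```text
knobtop [ 0.5059 -0.1186  0.156 ]
disc [ 0.5062 -0.1194  0.14  ]
line [ 0.4937 -0.1271  0.14  ]
cornFL [ 0.4773 -0.0957  0.135 ]
cornFR [ 0.48   -0.1455  0.135 ]
cornRL [ 0.5277 -0.0935  0.135 ]
cornRR [ 0.5307 -0.1426  0.135 ]
bowtop [ 0.5637 -0.1204  0.126 ]
stapleL [ 0.5329 -0.0852  0.136 ]
stapleR [ 0.5368 -0.112   0.136 ]
0.014 [173 168 158 145 132 120 110 100  88  76  67  63  59  53  53  52  49  47
  53  75 106 112  94  75  69  75  88 102 118 131 140 150 157 166 167 171]
0.0165 [132 127 118 107  96  85  75  70  61  56  54  54  53  52  53  54  52  49
  55  72 101 114  96  72  67  64  66  74  83  91 106 112 122 126 132 133]
0.0185 [116 113 104 100  89  86  83  70  69  69  67  66  66  64  65  70  69  68
  70  79 100 112 104  90  87  82  77  73  74  87  99 109 113 117 114 117]
```

Request:
play_rows --increments '[{"gripper": 0.05, "linear": [0.015, -0.03, 0.01], "spin": -0.15}, {"gripper": 0.05, "linear": [0.03, -0.06, 0.02], "spin": -0.3}, {"gripper": 0.05, "linear": [0.05, -0.1, 0.02], "spin": -0.45}, {"gripper": 0.05, "linear": [0.07, -0.14, 0.02], "spin": -0.6}, {"gripper": 0.05, "linear": [0.09, -0.18, 0.02], "spin": -0.75}, {"gripper": 0.05, "linear": [0.11, -0.22, 0.02], "spin": -0.9}, {"gripper": 0.05, "linear": [0.13, -0.26, 0.02], "spin": -1.05}, {"gripper": 0.05, "linear": [0.15, -0.3, 0.02], "spin": -1.2}, {"gripper": 0.05, "linear": [0.17, -0.34, 0.02], "spin": -1.35}, {"gripper": 0.05, "linear": [0.19, -0.38, 0.02], "spin": -1.5}, {"gripper": 0.05, "linear": [0.21, -0.42, 0.02], "spin": -1.65}, {"gripper": 0.05, "linear": [0.23, -0.46, 0.02], "spin": -1.8}, {"gripper": 0.05, "linear": [0.25, -0.5, 0.02], "spin": -1.95}, {"gripper": 0.05, "linear": [0.27, -0.54, 0.02], "spin": -2.1}, {"gripper": 0.05, "linear": [0.28, -0.57, 0.02], "spin": -2.25}, {"gripper": 0.05, "linear": [0.29, -0.59, 0.02], "spin": -2.4}, {"gripper": 0.05, "linear": [0.295, -0.5995, 0.01], "spin": -2.55}, {"gripper": 0.05, "linear": [0.295, -0.5995, 0], "spin": -2.67}, {"gripper": 0.05, "linear": [0.295, -0.5995, -0.01], "spin": -2.67}, {"gripper": 0.05, "linear": [0.295, -0.5995, -0.01], "spin": -2.67}]'

```text
time_s: 2.45
ee_pos: [0.5053, -0.1184, 0.2199]
orientation: [-3.14, 0.003, 0.061]
force: [-0.3, -0.6, 0.2]
width: 0.0501
grip_force: 0.0
```

Run:
```python
from h import *
a=cap("top"); b=cap("side")
for n,c in(("t",a),("s",b)):
    u,v=map(int,proj(c,[.506,-.119,.15])); print(n,u,v)
    c["crop"]=cv2.resize(c["bgr"][v-50:v+50,u-66:u+67],(532,400)[::1],interpolation=cv2.INTER_CUBIC)[:, :400]
    c["crop"]=cv2.resize(c["bgr"][v-50:v+50,u-50:u+50],(400,400),interpolation=cv2.INTER_CUBIC)
cv2.imwrite("pics/v1.png",np.hstack([a["crop"],b["crop"]]))
print(manip.read_state()["ee_pos"],manip.read_state()["orientation"],manip.read_state()["force"])
```

```text
t 362 203
s 327 168
[ 0.50603798 -0.11847441  0.22143884] [-3.14158642e+00  1.66979540e-04  6.06406626e-02] [0.21016266 0.50947281 0.43465492]
```

View pics/v1.png

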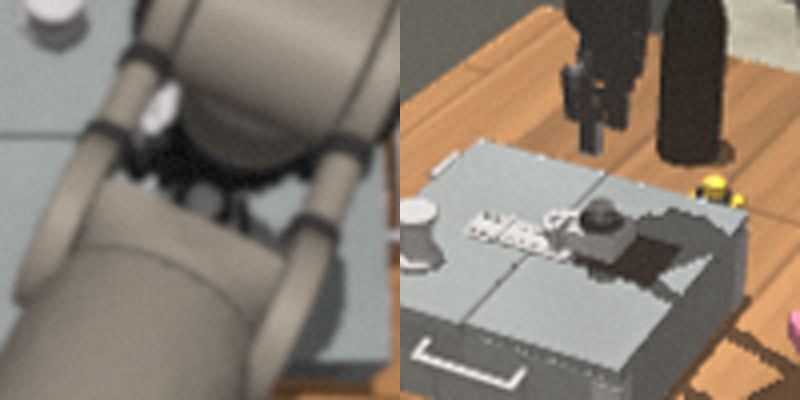

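The side crop shows the knob at about (600,213), clear below the fingers and consistent with the estimate to a few mm. I'll descend and grip.

Request:
play_rows --increments '[{"gripper": 0.05, "linear": [0, -0.001, -0.03], "spin": 0}, {"gripper": 0.05, "linear": [0, -0.001, -0.055], "spin": 0}, {"gripper": 0.05, "linear": [0, -0.001, -0.07], "spin": 0}, {"gripper": 0.05, "linear": [0, -0.001, -0.077], "spin": 0}, {"gripper": 0.05, "linear": [0, -0.001, -0.077], "spin": 0}, {"gripper": 0.015, "linear": [0, -0.001, -0.077], "spin": 0}, {"gripper": 0.015, "linear": [0, -0.001, -0.077], "spin": 0}, {"gripper": 0.015, "linear": [0, -0.001, -0.077], "spin": 0}, {"gripper": 0.015, "linear": [0, -0.001, -0.077], "spin": 0}, {"gripper": 0.015, "linear": [0, -0.001, -0.077], "spin": 0}, {"gripper": 0.015, "linear": [0, -0.001, -0.077], "spin": 0}]' --squeeze 30

```text
time_s: 3.65
ee_pos: [0.5069, -0.1197, 0.1455]
orientation: [3.141, -0.003, 0.058]
force: [0.1, 2.5, 6.9]
width: 0.0224
grip_force: 29.7
```

Run:
```python
from h import *
b=np.mean([cap("side")["bgr"] for _ in range(4)],0).astype(np.uint8)
cv2.imwrite("pics/v2.png",cv2.resize(b[138:198,287:367],(800,600),interpolation=cv2.INTER_CUBIC))
s=manip.read_state();print(s["force"],s["torque"],s["width"])
```

```text
[-0.6343168   2.696308    6.30782489] [ 0.354216   -0.11451469  0.09582937] 0.022405592329863045
```

View pics/v2.png

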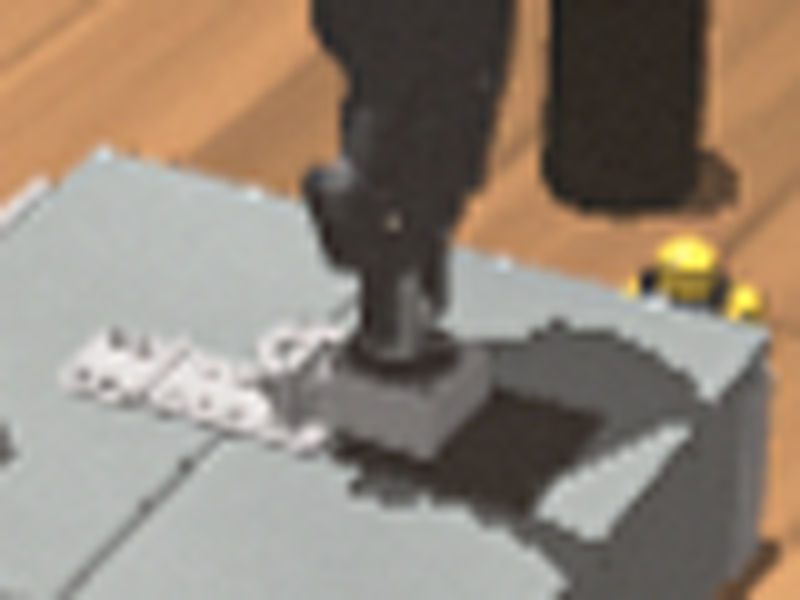

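The fingers (395,320) hold the knob just above the disc (405,355). Now I'll turn it anticlockwise five clicks.

Request:
play_rows --increments '[{"gripper": 0.015, "linear": [0, 0, 0.001], "spin": 0.13}, {"gripper": 0.015, "linear": [0, 0, 0.001], "spin": 0.26}, {"gripper": 0.015, "linear": [0, 0, 0.001], "spin": 0.39}, {"gripper": 0.015, "linear": [0, 0, 0.001], "spin": 0.52}, {"gripper": 0.015, "linear": [0, 0, 0.001], "spin": 0.65}, {"gripper": 0.015, "linear": [0, 0, 0.001], "spin": 0.78}, {"gripper": 0.015, "linear": [0, 0, 0.001], "spin": 0.91}, {"gripper": 0.015, "linear": [0, 0, 0.001], "spin": 1.04}, {"gripper": 0.015, "linear": [0, 0, 0.001], "spin": 1.17}, {"gripper": 0.015, "linear": [0, 0, 0.001], "spin": 1.3}, {"gripper": 0.015, "linear": [0, 0, 0.001], "spin": 1.43}, {"gripper": 0.015, "linear": [0, 0, 0.001], "spin": 1.56}, {"gripper": 0.015, "linear": [0, 0, 0.001], "spin": 1.69}, {"gripper": 0.015, "linear": [0, 0, 0.001], "spin": 1.82}, {"gripper": 0.015, "linear": [0, 0, 0.001], "spin": 1.95}, {"gripper": 0.015, "linear": [0, 0, 0.001], "spin": 2.08}, {"gripper": 0.015, "linear": [0, 0, 0.001], "spin": 2.21}, {"gripper": 0.015, "linear": [0, 0, 0.001], "spin": 2.34}, {"gripper": 0.015, "linear": [0, 0, 0.001], "spin": 2.47}, {"gripper": 0.015, "linear": [0, 0, 0.001], "spin": 2.6}]'

```text
time_s: 5.85
ee_pos: [0.5065, -0.1202, 0.1456]
orientation: [3.142, 0.001, 2.663]
force: [1.1, 0.3, -0.5]
width: 0.0221
grip_force: 29.7
```

Request:
play_rows --increments '[{"gripper": 0.015, "linear": [0, 0, 0], "spin": 0.07}, {"gripper": 0.015, "linear": [0, 0, 0], "spin": 0.07}, {"gripper": 0.05, "linear": [0, 0, 0], "spin": 0.07}, {"gripper": 0.05, "linear": [0, 0, 0], "spin": 0.07}, {"gripper": 0.05, "linear": [0, 0, 0], "spin": 0.07}, {"gripper": 0.05, "linear": [0, 0, 0.02], "spin": 0.07}, {"gripper": 0.05, "linear": [0, 0, 0.06], "spin": 0.07}, {"gripper": 0.05, "linear": [0, 0.05, 0.1], "spin": 0.17}, {"gripper": 0.07, "linear": [0, 0.1, 0.1], "spin": 0.27}, {"gripper": 0.07, "linear": [0, 0.15, 0.1], "spin": 0.37}, {"gripper": 0.07, "linear": [0, 0.2, 0.1], "spin": 0.47}, {"gripper": 0.07, "linear": [0, 0.23, 0.1], "spin": 0.47}, {"gripper": 0.07, "linear": [0, 0.23, 0.1], "spin": 0.47}, {"gripper": 0.07, "linear": [0, 0.23, 0.1], "spin": 0.47}]'

```text
time_s: 7.25
ee_pos: [0.5059, 0.1109, 0.2452]
orientation: [-3.141, -0.0, 3.13]
force: [-1.2, -0.4, 0.3]
width: 0.0701
grip_force: 0.0
```

Run:
```python
from h import *
m=np.mean([cap("top")["bgr"].astype(float) for _ in range(6)],0)
np.save("m1.npy",m)
cv2.imwrite("pics/crop1.png",np.clip(cv2.resize(m[175:220,333:393].astype(np.float32),(800,600),interpolation=cv2.INTER_CUBIC),0,255).astype(np.uint8))
print(manip.read_state()["ee_pos"],manip.read_state()["orientation"])
```

```text
[0.50625097 0.10904556 0.24532305] [-3.14156302e+00 -3.10041520e-05  3.12569999e+00]
```

View pics/crop1.png

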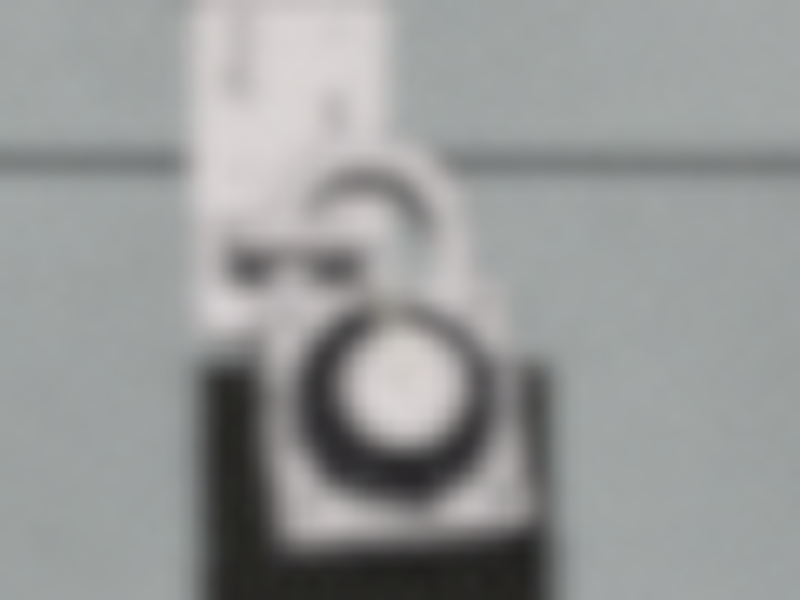

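The line is now at the top of the disc, crop (388,312), on the shackle side. The case has twisted a few degrees: its front edge runs (285,545)–(535,525). I'll put angles on it.

Run:
```python
from h import *
c=cap("top"); m=np.load("m1.npy"); k=800/60
cr=lambda x,y:((x+.5)/k-.5+333,(y+.5)/k-.5+175)
P={}
for n,x,y,z in (("knobtop",404,384,.156),("disc",397,404,.140),("line",388,312,.140),("FL",284,548,.135),("FR",536,524,.135),("RL",262,325,.135),("RR",505,300,.135)):
    P[n]=onz(c,*cr(x,y),z); print(n,P[n].round(4))
an=lambda a,b:np.degrees(np.arctan2(*(P[b]-P[a])[[1,0]]))
print(an("disc","line"),an("FL","RL"),an("FR","RR"),an("FR","FL")-90,an("RR","RL")-90)
ctr=P["disc"]
for r in (.0165,.0185,.020):
    v=[]
    for a in range(-30,50,5):
        u=proj(c,ctr+[r*np.cos(np.radians(a)),r*np.sin(np.radians(a)),0]); v.append(cv2.getRectSubPix(m.mean(2).astype(np.float32),(1,1),u)[0,0])
    print(r,np.round(v).astype(int))
```

```text
knobtop [ 0.505  -0.1195  0.156 ]
disc [ 0.5043 -0.1197  0.14  ]
line [ 0.5234 -0.1171  0.14  ]
FL [ 0.4741 -0.0984  0.135 ]
FR [ 0.4822 -0.1493  0.135 ]
RL [ 0.5202 -0.0919  0.135 ]
RR [ 0.5285 -0.1414  0.135 ]
7.720715740329574 8.02148129999563 9.732427388639312 9.05033356134183 9.550679597955678
0.0165 [143 147 147 148 150 155 156 157 147 137 123 111 103  93  89  85]
0.0185 [126 125 130 134 135 139 142 145 138 128 114 101  86  85  85  84]
0.02 [131 137 136 133 134 139 144 147 140 130 115 110 103 101 100 104]
```

Case yaw is about 9° and the line about 8°, so the dial sits in the right notch. Next I'll grip the case by its sides, squared to the staple.

Request:
play_rows --increments '[{"gripper": 0.072, "linear": [-0.002, -0.04, 0], "spin": 0.08}, {"gripper": 0.072, "linear": [-0.002, -0.08, 0], "spin": 0.1}, {"gripper": 0.072, "linear": [-0.002, -0.12, 0], "spin": 0.1}, {"gripper": 0.072, "linear": [-0.002, -0.16, 0], "spin": 0.1}, {"gripper": 0.072, "linear": [-0.002, -0.2, 0], "spin": 0.1}, {"gripper": 0.072, "linear": [-0.002, -0.22, 0], "spin": 0.1}, {"gripper": 0.072, "linear": [-0.002, -0.23, 0], "spin": 0.1}, {"gripper": 0.072, "linear": [-0.002, -0.23, -0.02], "spin": 0.1}, {"gripper": 0.072, "linear": [-0.002, -0.23, -0.05], "spin": 0.1}, {"gripper": 0.072, "linear": [-0.002, -0.23, -0.08], "spin": 0.1}, {"gripper": 0.072, "linear": [-0.002, -0.23, -0.105], "spin": 0.1}, {"gripper": 0.072, "linear": [-0.002, -0.23, -0.12], "spin": 0.1}, {"gripper": 0.072, "linear": [-0.002, -0.23, -0.13], "spin": 0.1}, {"gripper": 0.072, "linear": [-0.002, -0.23, -0.13], "spin": 0.1}]'

```text
time_s: 9.0
ee_pos: [0.5035, -0.1192, 0.1143]
orientation: [3.14, -0.002, -3.055]
force: [0.2, 0.1, 1.0]
width: 0.072
grip_force: 0.0
```

Request:
play_rows --increments '[{"gripper": 0.04, "linear": [0, 0, 0], "spin": 0}, {"gripper": 0.04, "linear": [0, 0, 0], "spin": 0}, {"gripper": 0.04, "linear": [0, 0, 0], "spin": 0}, {"gripper": 0.04, "linear": [0, 0, 0], "spin": 0}, {"gripper": 0.04, "linear": [0, 0, 0], "spin": 0}, {"gripper": 0.04, "linear": [0, 0, 0], "spin": -0.025}, {"gripper": 0.04, "linear": [0, 0, 0], "spin": -0.025}]' --squeeze 50

```text
time_s: 9.7
ee_pos: [0.5049, -0.1201, 0.1168]
orientation: [-3.14, 0.003, -3.081]
force: [-0.7, 0.5, 5.6]
width: 0.0493
grip_force: 51.4
```

Request:
play_rows --increments '[{"gripper": 0.04, "linear": [-0.004, 0, 0.001], "spin": 0}, {"gripper": 0.04, "linear": [-0.008, -0.0005, 0.001], "spin": 0}, {"gripper": 0.04, "linear": [-0.012, -0.001, 0.001], "spin": 0}, {"gripper": 0.04, "linear": [-0.015, -0.001, 0.001], "spin": 0}, {"gripper": 0.04, "linear": [-0.018, -0.001, 0.001], "spin": 0}, {"gripper": 0.04, "linear": [-0.018, -0.001, 0.001], "spin": 0}]'

```text
time_s: 10.3
ee_pos: [0.4868, -0.1211, 0.1168]
orientation: [-3.141, 0.003, -3.081]
force: [4.9, 1.6, -0.5]
width: 0.0493
grip_force: 52.4
```

Request:
play_rows --increments '[{"gripper": 0.04, "linear": [-0.002, 0, 0], "spin": 0}, {"gripper": 0.04, "linear": [-0.004, 0, 0], "spin": 0}, {"gripper": 0.04, "linear": [-0.006, -0.0005, 0], "spin": 0}, {"gripper": 0.04, "linear": [-0.006, -0.0005, 0], "spin": 0}]'

```text
time_s: 10.7
ee_pos: [0.4823, -0.1213, 0.1168]
orientation: [-3.141, 0.006, -3.081]
force: [11.0, 1.9, -4.1]
width: 0.0491
grip_force: 52.1
```

Request:
play_rows --increments '[{"gripper": 0.04, "linear": [-0.002, 0, 0], "spin": 0}, {"gripper": 0.04, "linear": [-0.004, 0, 0], "spin": 0}, {"gripper": 0.04, "linear": [-0.004, 0, 0], "spin": 0}, {"gripper": 0.04, "linear": [-0.004, 0, 0], "spin": 0}]'

```text
time_s: 11.1
ee_pos: [0.4772, -0.1214, 0.1168]
orientation: [-3.141, 0.003, -3.08]
force: [6.0, 1.3, -0.6]
width: 0.0491
grip_force: 53.1
```

Run:
```python
from h import *
b=np.mean([cap("side")["bgr"] for _ in range(4)],0).astype(np.uint8)
cv2.imwrite("pics/v3.png",cv2.resize(b[148:193,292:352],(800,600),interpolation=cv2.INTER_CUBIC))
s=manip.read_state();print(s["ee_pos"],s["force"],s["torque"])
```

```text
[ 0.47715444 -0.12133577  0.11681112] [ 6.73750232  1.46416924 -0.44486262] [ 0.23142204 -0.92902403  0.09058735]
```

View pics/v3.png

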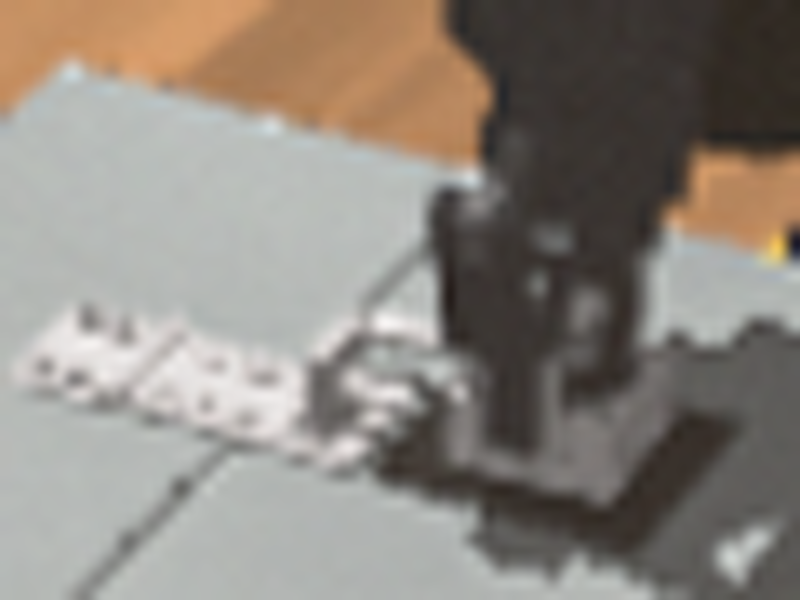

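The lock is well pulled back: bow at (325,390) against the staple, case at (540,440), and a drag of about 6 N means the shackle is sliding. I'll continue to the stop.

Request:
play_rows --increments '[{"gripper": 0.04, "linear": [-0.002, 0, 0], "spin": 0}, {"gripper": 0.04, "linear": [-0.004, 0, 0], "spin": 0}, {"gripper": 0.04, "linear": [-0.004, 0, 0], "spin": 0}, {"gripper": 0.04, "linear": [-0.004, 0, 0], "spin": 0}]'

```text
time_s: 11.7
ee_pos: [0.4751, -0.1214, 0.1169]
orientation: [-3.141, 0.007, -3.081]
force: [14.7, 2.5, -6.0]
width: 0.0489
grip_force: 52.1
```

Request:
play_rows --increments '[{"gripper": 0.04, "linear": [-0.002, 0, 0], "spin": 0}, {"gripper": 0.04, "linear": [-0.004, 0, 0], "spin": 0}, {"gripper": 0.04, "linear": [-0.004, 0, 0], "spin": 0}, {"gripper": 0.04, "linear": [-0.004, 0, 0], "spin": 0}]'

```text
time_s: 12.1
ee_pos: [0.4748, -0.1216, 0.1177]
orientation: [-3.139, 0.015, -3.082]
force: [25.6, 5.8, -9.3]
width: 0.0489
grip_force: 52.6
```

Stop reached at x=0.475, with force rising to 25 N; about 16 mm of slide in all. Now I'll push the case forward to the plate.

Request:
play_rows --increments '[{"gripper": 0.04, "linear": [0.006, 0, 0], "spin": 0}, {"gripper": 0.04, "linear": [0.011, 0.0005, 0], "spin": 0}, {"gripper": 0.04, "linear": [0.016, 0.0005, 0], "spin": 0}, {"gripper": 0.04, "linear": [0.021, 0.001, 0], "spin": 0}, {"gripper": 0.04, "linear": [0.026, 0.001, 0], "spin": 0}, {"gripper": 0.04, "linear": [0.031, 0.0015, 0], "spin": 0}, {"gripper": 0.04, "linear": [0.034, 0.0015, 0], "spin": 0}, {"gripper": 0.04, "linear": [0.036, 0.002, 0], "spin": 0}, {"gripper": 0.04, "linear": [0.036, 0.002, 0], "spin": 0}]'

```text
time_s: 13.0
ee_pos: [0.5013, -0.1194, 0.1168]
orientation: [3.141, -0.006, -3.08]
force: [-9.0, -0.2, 10.7]
width: 0.049
grip_force: 54.4
```

Request:
play_rows --increments '[{"gripper": 0.04, "linear": [0.002, 0, 0], "spin": 0}, {"gripper": 0.04, "linear": [0.003, 0, 0], "spin": 0}, {"gripper": 0.04, "linear": [0.003, 0, 0], "spin": 0}]'

```text
time_s: 13.3
ee_pos: [0.5041, -0.1192, 0.1168]
orientation: [3.141, -0.006, -3.08]
force: [-9.6, -0.1, 12.5]
width: 0.049
grip_force: 54.5
```

Request:
play_rows --increments '[{"gripper": 0.04, "linear": [0, 0, 0.002], "spin": 0}, {"gripper": 0.04, "linear": [0, 0, 0.003], "spin": 0}, {"gripper": 0.04, "linear": [0, 0, 0.003], "spin": 0}]'

```text
time_s: 13.6
ee_pos: [0.5065, -0.1191, 0.1188]
orientation: [3.141, -0.001, -3.08]
force: [0.0, 0.3, -5.6]
width: 0.049
grip_force: 52.9
```

Run:
```python
from h import *
b=np.mean([cap("side")["bgr"] for _ in range(4)],0).astype(np.uint8)
cv2.imwrite("pics/v4.png",cv2.resize(b[148:193,292:352],(800,600),interpolation=cv2.INTER_CUBIC))
s=manip.read_state();print(s["ee_pos"],s["force"],s["torque"])
```

```text
[ 0.50686448 -0.11918146  0.11889705] [-0.12370247  0.31978734 -5.84004415] [-0.03564554  0.06677738  0.01007894]
```

View pics/v4.png

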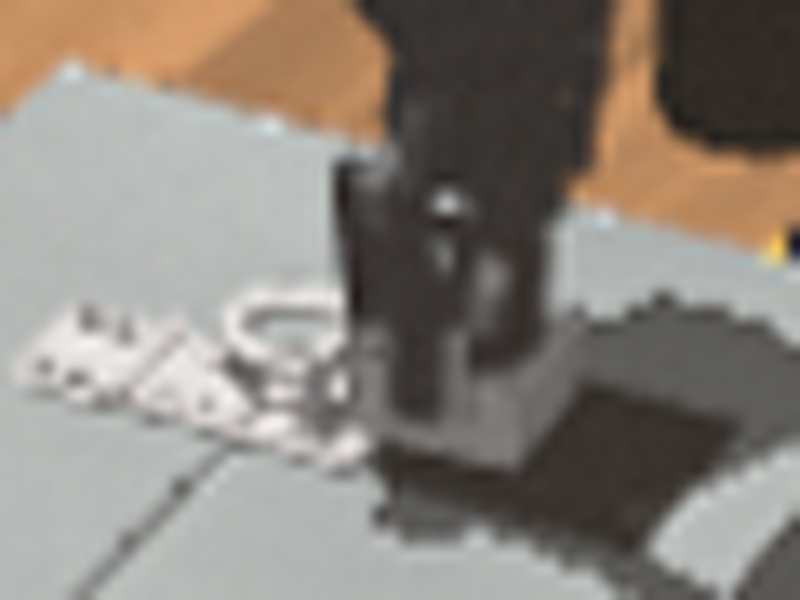

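The lock now hangs free: no x force, 5.8 N weight. The bow is far out at (235,320) and the case close to the staple (330,390). I'll nudge forward until it touches.

Request:
play_rows --increments '[{"gripper": 0.04, "linear": [0.001, 0, 0], "spin": 0}, {"gripper": 0.04, "linear": [0.002, 0, 0], "spin": 0}, {"gripper": 0.04, "linear": [0.002, 0, 0], "spin": 0}, {"gripper": 0.04, "linear": [0.002, 0, 0], "spin": 0}]'

```text
time_s: 14.2
ee_pos: [0.5091, -0.1192, 0.1193]
orientation: [3.141, 0.0, -3.08]
force: [1.0, 0.8, -5.4]
width: 0.0489
grip_force: 52.9
```

Request:
play_rows --increments '[{"gripper": 0.04, "linear": [0.001, 0, 0], "spin": 0}, {"gripper": 0.04, "linear": [0.002, 0, 0], "spin": 0}, {"gripper": 0.04, "linear": [0.002, 0, 0], "spin": 0}, {"gripper": 0.04, "linear": [0.002, 0, 0], "spin": 0}]'

```text
time_s: 14.6
ee_pos: [0.5111, -0.1193, 0.1193]
orientation: [3.142, 0.0, -3.08]
force: [0.5, -0.1, -5.5]
width: 0.049
grip_force: 52.9
```

Request:
play_rows --increments '[{"gripper": 0.04, "linear": [0.001, 0, 0], "spin": 0}, {"gripper": 0.04, "linear": [0.002, 0, 0], "spin": 0}, {"gripper": 0.04, "linear": [0.002, 0, 0], "spin": 0}]'

```text
time_s: 14.9
ee_pos: [0.5121, -0.1192, 0.1192]
orientation: [3.141, -0.002, -3.08]
force: [-5.5, -0.6, -2.7]
width: 0.0491
grip_force: 53.2
```

Request:
play_rows --increments '[{"gripper": 0.04, "linear": [-0.0005, 0, 0.003], "spin": 0}, {"gripper": 0.04, "linear": [-0.0005, 0, 0.006], "spin": 0}, {"gripper": 0.04, "linear": [-0.0005, 0, 0.006], "spin": 0}]'

```text
time_s: 15.2
ee_pos: [0.5122, -0.1192, 0.1255]
orientation: [3.141, -0.001, -3.08]
force: [-3.6, 0.3, -5.2]
width: 0.0491
grip_force: 52.9
```

Contact with the plate at x=0.512, and the lift is free of catching. Raising it now.

Request:
play_rows --increments '[{"gripper": 0.04, "linear": [-0.0005, 0, 0.006], "spin": 0}, {"gripper": 0.04, "linear": [-0.001, 0, 0.012], "spin": 0}, {"gripper": 0.04, "linear": [-0.001, 0, 0.018], "spin": 0}, {"gripper": 0.04, "linear": [-0.001, 0, 0.024], "spin": 0}, {"gripper": 0.04, "linear": [-0.001, 0, 0.03], "spin": 0}]'

```text
time_s: 15.7
ee_pos: [0.512, -0.1194, 0.1562]
orientation: [-3.141, 0.001, -3.08]
force: [0.0, 0.6, -5.4]
width: 0.0494
grip_force: 52.9
```

Request:
play_rows --increments '[{"gripper": 0.04, "linear": [0, 0, 0.02], "spin": 0}, {"gripper": 0.04, "linear": [0, 0, 0.04], "spin": 0}, {"gripper": 0.04, "linear": [0, 0, 0.06], "spin": 0}, {"gripper": 0.04, "linear": [0, 0, 0.08], "spin": 0}, {"gripper": 0.04, "linear": [0, 0, 0.1], "spin": 0}, {"gripper": 0.04, "linear": [0, 0, 0.11], "spin": 0}, {"gripper": 0.04, "linear": [0, 0, 0.115], "spin": 0}, {"gripper": 0.04, "linear": [0, 0, 0.115], "spin": 0}, {"gripper": 0.04, "linear": [0, 0, 0.115], "spin": 0}, {"gripper": 0.04, "linear": [0, 0, 0.115], "spin": 0}]'

```text
time_s: 16.7
ee_pos: [0.5112, -0.1191, 0.2693]
orientation: [3.141, -0.002, -3.08]
force: [0.6, -0.1, -5.4]
width: 0.0492
grip_force: 52.9
```

Run:
```python
from h import *
b=np.mean([cap("side")["bgr"] for _ in range(4)],0).astype(np.uint8)
cv2.imwrite("pics/v5.png",cv2.resize(b[100:190,260:380],(800,600),interpolation=cv2.INTER_CUBIC))
s=manip.read_state();print(s["ee_pos"],s["force"],s["grip_force"],s["width"])
```

```text
[ 0.51147105 -0.11925822  0.26988896] [ 0.12778801 -0.15727769 -5.96358635] 52.90246012620628 0.04922309576077814
```

View pics/v5.png

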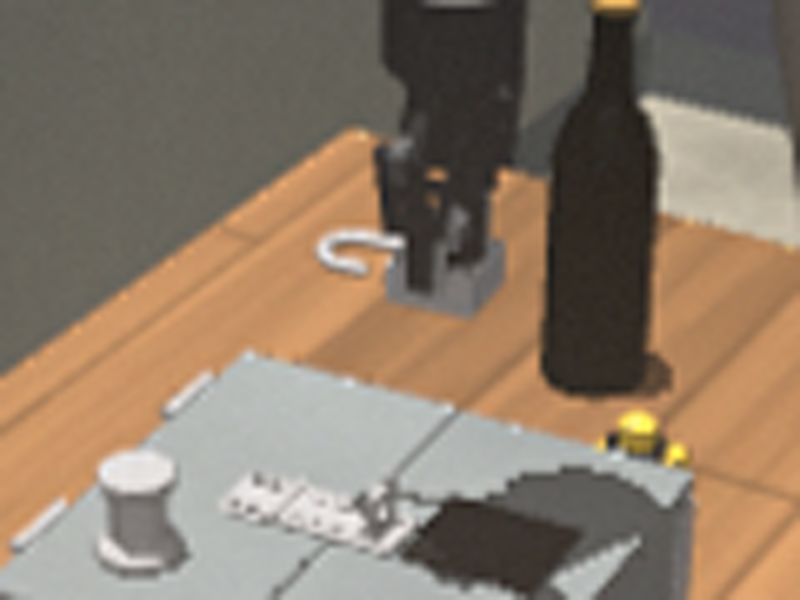

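The lock is off the staple, held level with the dial up. Its shackle is open: hook at (345,250), with a gap at the toe to the case (440,285). Lock centre is at about z 0.27, or 15 cm above the lid. Handing in.

```bash
python3 -c "
from cell import manip
print(manip.close_job())"
```

```text
the job is handed in; nothing more can be done
None
```

I set the dial to the mark, pulled the shackle fully open and lifted the lock off the staple. I handed it in held open and level about 15 cm above the chest's lid, at about 17 s on the clock; no verdict came back.

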